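# Take apart the pile of hardness-testing parts

## Task

The parts for checking the hardness tester have been left piled on top of one another. Take the pile apart one piece at a time from the top down, and set each piece upright in the middle of its own round stand, the one whose grey inner disc has the same diameter as the piece, finishing each before you take the next. Do not push the jar of swabs or the brown bottle out of place.

Things in the scene. Friction and masses are not known exactly. Their poses are not given: they have to be found in the camera images.
- large_block_center (a point): the large hardness test block: plain grey steel disc, 64 mm greatest diameter, 13 mm high; at the start the bottom of the pile, on the bench. The point is its centre, half-way up (6.5 mm above its underside); z points up through it. It is round, loose, and can be gripped across the diameter from any side.
- small_block_center (a point): the small hardness test block: plain grey steel disc, 50 mm greatest diameter, 10 mm high; at the start on the large block, within 6 mm of central. The point is its centre, half-way up (5 mm above its underside); z points up through it. It is round, loose, and can be gripped across the diameter from any side.
- specimen_center (a point): the specimen mount: black resin cylinder with a small grey metal spot on its top, 31 mm greatest diameter, 21 mm high; at the start on the small block, within 6 mm of central. The point is its centre, half-way up (10.5 mm above its underside); z points up through it. It is round, loose, and can be gripped across the diameter from any side.
- indenter_center (a point): the indenter: grey steel, a round foot narrowing upward to a cone, point up, 16 mm greatest diameter, 31 mm high; at the start the top of the pile, on the specimen mount, within 6 mm of central. The point is its centre, half-way up (15.5 mm above its underside); z points up through it. It is round, loose, and can be gripped across the diameter from any side by the lower, widest part.
- stand_large_block_top (a point): stand of the large block: fixed flat round aluminium stand, 80 mm diameter, 8 mm high, with a flush grey plastic disc of 64 mm diameter in the middle of its flat top (no rim). The point is the centre of its top face; z is up.
- stand_small_block_top (a point): stand of the small block: fixed flat round aluminium stand, 66 mm diameter, 8 mm high, with a flush grey plastic disc of 50 mm diameter in the middle of its flat top (no rim). The point is the centre of its top face; z is up.
- stand_specimen_top (a point): stand of the specimen: fixed flat round aluminium stand, 47 mm diameter, 8 mm high, with a flush grey plastic disc of 31 mm diameter in the middle of its flat top (no rim). The point is the centre of its top face; z is up.
- stand_indenter_top (a point): stand of the indenter: fixed flat round aluminium stand, 32 mm diameter, 8 mm high, with a flush grey plastic disc of 16 mm diameter in the middle of its flat top (no rim). The point is the centre of its top face; z is up.
- swab_jar_center (a point): bystander: clear glass jar of cotton swabs, 68 mm diameter, 82 mm high, loose on the bench. The point is its centre, 41 mm above the bench.
- bottle_center (a point): bystander: brown bottle with black cap, 54 mm diameter, 132 mm high, loose on the bench. The point is its centre, 66 mm above the bench.
There are look-alikes about, which are no part of the job. What is shaped like the part that bears stand_small_block_top but black, blue or green is not meant.

How it is judged:
By the outcome, as a careful person would: the job done as asked, in the order asked, and still so for the second after the job is handed in, with the robot touching nothing.
It also fails if it takes over 93 s, if anything falls off the work surface, if the arm or the gripper's body presses on something with over 40 N, if the wrist force passes 120 N, or if a joint passes its speed limit or range.

## Robot

A 6-joint arm with a two-finger parallel gripper is mounted at the origin on a cart in front of the work surface, level with it; the furniture and walls round the work are solid. World frame = base frame: x ahead of the robot, y to its left, z up, the work surface at z = 0. Lengths are in m, angles in rad, forces in N, time in s.
With the tool pointing down it reaches from about 0.35 to 0.85 m from the base axis. Payload 8.1 kg.
Tool frame: the origin (TCP) lies at the very end of the fingers, on their centre line; the grasp point (between the pads) lies 19 mm behind it; z points along the fingers, y is the line along which they close (so a half turn about z gives the same grasp; the last joint's range is limited). The gripper opens to 93 mm and grips with 3 to 60 N. Pads are 15 mm wide; open, the fingers measure 128 mm over their backs; the gripper's body (75 mm by 188 mm) begins 65 mm behind the grasp point.
Start: joints at [-1.359, 0.13, 1.488, -0, 1.523, -0.085], TCP at [0.175, -0.574, 0.188] pointing down, gripper open.
Joint ranges: [-2.96, 2.96], [-0.89, 2.26], [0.02, 2.5], [-1.34, 4.48], [0, 2.73], [-2.66, 2.66]. Speed limits (rad/s): [2.39, 2.39, 2.79, 3.14, 3.14, 3.14].

## Interface

Orientations are given as a 3x3 rotation matrix whose columns are the frame's x, y, z axes.
In Python, from workcell import ctrl gives the robot as it stands. The module is installed in compiled form; this text tells all that it offers.
- The arm moves only by the tool move_arm, never from a script. Its argument "targets" is a list of rows, each a list of 7 numbers: the shift along the tool's x, y, z in cm, then the turn, a rotation vector about the tool's x, y, z in degrees, then the opening, from 0 (shut) to 1 (fully open). In form: [[tx, ty, tz, wx, wy, wz, claw], ...]. A call has 1 to 20 rows; each row is the pose to reach, as a shift and turn from the pose commanded when the call began, along the tool's axes at that moment; what a row does not reach only later rows make up. A row lasts 1/8 s, in which the tool goes at most 62.5 mm and 10.7 degrees, less where a joint would pass 70% of its speed; a pose out of reach is approached as far as the arm can. A call with a gripper value outside its range is refused whole. The fingers move at their own pace and stop on an object; the grip force is fixed at half the most. Time passes only in rows, so rows that repeat a pose let the fingers close. It gives the time, the measured TCP pose, the force, the opening and the grip force at its end, in the units of the state.
- ctrl.sense(): the state, without advancing time (a new reading comes with each control period).
- ctrl.grab_frame(name): name is "scene" or "top"; returns the picture (480x640x3 uint8, red, green, blue); there is no depth.
- ctrl.camera_params(name): a dict with "fovy" (degrees; the focal length in pixels is half the picture's height over the tangent of half this angle, whatever the lens; pixels are square), "cx", "cy" (the principal point, pixels), "rvec" (rotation vector, rad) and "tvec" (3), from world to camera coordinates, as OpenCV has them. Camera axes: x right, y down, z forward; pixel columns grow to the right and rows downward; lengths in m; the calibration is good to about 2 mm. A picture is of the moment at which its call begins. camera_params takes no time and is no camera call.
- ctrl.hand_in(): hands the job in; it is judged then, once.
The state is a dict: "time": time; "joint_positions": joint angles; "dq": joint speeds; "effort": joint torques, N m; "eef_pos": TCP position; "orientation": TCP orientation; "contact_force": force on the tool from outside, world axes, zero at the start; "torque": the same for the moment, N m; "width": finger opening in m; "gripper_force": force on a finger pad.
Only numpy, scipy, OpenCV 4.12 (cv2) and the standard library are available. Lean on these libraries where they do the work, as an engineer would, in place of code of your own. Each camera call takes 0.05 s, during which the arm holds its last target. There are 200 camera calls.

## Working session

There is one attempt and no reset: what is moved stays moved. The work goes in short steps, Python scripts to look and compute and a tool call to move; the robot and the scene stay as the last step left them, time stands still between calls to the robot, and variables do not carry over. Pictures are saved under pics/ and viewed, at most 14 in all, crops included, and the job is handed in when it is done.

Besides the shell and the picture viewer there is one more tool, called after "Emit:" in YAML: its name, and indented under it one key for each argument. move_arm: Moves the arm, as the interface text tells. Its arguments: {"type":"object","properties":{"targets":{"type":"array","items":{"type":"array","items":{"type":"number"}}}},"required":["targets"]}

```bash
mkdir -p pics; python3 - <<'E'
from workcell import ctrl
import cv2
for n in("scene","top"):
    p=ctrl.camera_params(n);print(n,p)
    cv2.imwrite(f"pics/{n}0.png",ctrl.grab_frame(n)[:,:,::-1])
print(ctrl.sense())
E
```

```text
scene {'fovy': 46.319212764316745, 'cx': 318.50518503170997, 'cy': 239.793861509266, 'rvec': array([ 1.05398686, -2.1026015 ,  1.28586632]), 'tvec': array([0.35311887, 0.2668279 , 1.23229639])}
top {'fovy': 52.4774751540795, 'cx': 320.10030895817704, 'cy': 238.62816507317905, 'rvec': array([ 2.17826459, -2.17860295,  0.0755074 ]), 'tvec': array([0.04281721, 0.53824364, 1.12537759])}
{'time': 0.1, 'joint_positions': array([-1.35940496e+00,  1.31112787e-01,  1.48917093e+00,  2.50673179e-05,
        1.52300894e+00, -8.53987137e-02]), 'dq': array([-0.00107179, -0.00203848, -0.00250307,  0.00059854, -0.00080437,
        0.00022489]), 'effort': array([ 2.35909320e-03, -5.61341751e+01, -4.93096447e+01,  7.72118149e-02,
        2.92989914e-02, -8.40768053e-05]), 'eef_pos': array([ 0.1753828 , -0.57319733,  0.18707588]), 'orientation': array([[ 9.56280545e-01,  2.92450693e-01, -3.32214634e-04],
       [ 2.92450833e-01, -9.56279107e-01,  1.66741672e-03],
       [ 1.69947262e-04, -1.69167462e-03, -9.99998555e-01]]), 'contact_force': array([-0.0318508 , -0.76544314,  1.07137968]), 'torque': array([ 0.00575126, -0.04309739, -0.00047294]), 'gripper_force': 0.0, 'width': 0.0930058962064668}
```

View pics/scene0.png

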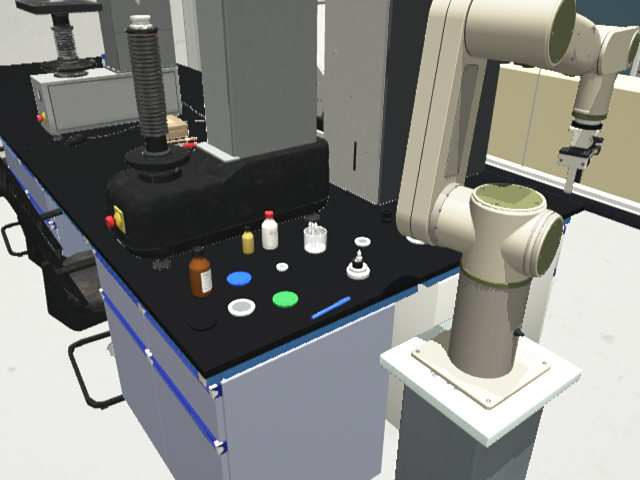

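View pics/top0.png

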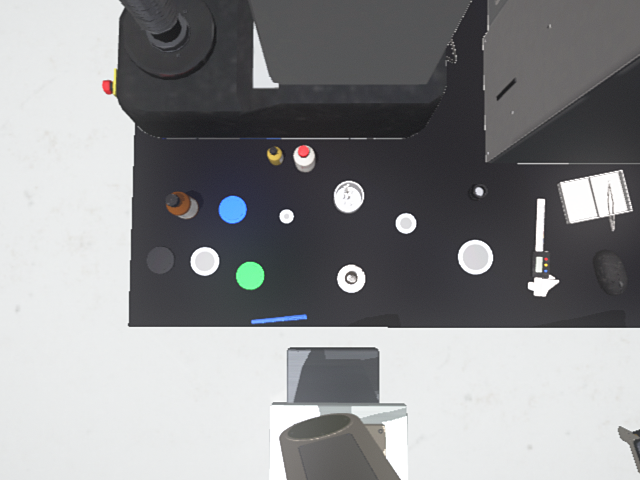

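The scene view shows the pile at about (358,266) and the stands at (241,307), (282,267), (362,242) and, half hidden, (415,238). In the top view the pile is at (351,278), and the stands are at (205,261) small, (287,216) indenter, (406,223) specimen and (475,257) large. The jar is at (348,196) and the bottle at (180,204).

```bash
cat > h.py <<'E'
from workcell import ctrl
import cv2, numpy as np
def cam(n):
    p=ctrl.camera_params(n); f=240/np.tan(np.radians(p['fovy'])/2)
    K=np.array([[f,0,p['cx']],[0,f,p['cy']],[0,0,1.]])
    R=cv2.Rodrigues(p['rvec'])[0]; return K,R,np.array(p['tvec']).ravel()
C={n:cam(n) for n in("scene","top")}
def ray(n,uv):
    K,R,t=C[n]; d=R.T@np.linalg.solve(K,[uv[0],uv[1],1.]); return -R.T@t,d/np.linalg.norm(d)
def onz(n,uv,z):
    o,d=ray(n,uv); return o+d*(z-o[2])/d[2]
def proj(n,X):
    K,R,t=C[n]; q=K@(R@np.asarray(X)+t); return q[:2]/q[2]
def tri(a,b):
    (o1,d1),(o2,d2)=ray("scene",a),ray("top",b)
    s=np.linalg.lstsq(np.c_[d1,-d2],o2-o1,rcond=None)[0]
    p,q=o1+d1*s[0],o2+d2*s[1]; return (p+q)/2,np.linalg.norm(p-q)
def blobs(im,box,lo=110):
    "bright grey blobs in box: ellipse centre/axes"
    x0,y0,x1,y1=box; c=im[y0:y1,x0:x1].astype(int)
    m=((c.min(2)>lo)&(np.ptp(c,axis=2)<40)).astype(np.uint8)*255
    out=[]
    for k in cv2.findContours(m,cv2.RETR_EXTERNAL,cv2.CHAIN_APPROX_NONE)[0]:
        if len(k)>=12 and cv2.contourArea(k)>25:
            (x,y),ax,a=cv2.fitEllipse(cv2.convexHull(k) if len(cv2.convexHull(k))>5 else k); out.append((x+x0,y+y0,*ax,a))
    return out
E
python3 - <<'E'
from h import *
t=ctrl.grab_frame("top"); s=ctrl.grab_frame("scene")
for b in blobs(t,(140,145,520,320)): print("top",np.round(b,1),np.round(onz("top",b[:2],.008),4))
for b in blobs(s,(190,215,440,330)): print("scn",np.round(b,1),np.round(onz("scene",b[:2],.008),4))
cv2.imwrite("pics/a.png",np.vstack([cv2.resize(t[150:300,180:520],None,fx=2.35,fy=2.35,interpolation=cv2.INTER_CUBIC)[:350,:798],cv2.resize(s[230:290,300:440],(560,240),interpolation=cv2.INTER_CUBIC).copy() if 0 else cv2.copyMakeBorder(cv2.resize(s[230:290,300:440],(560,240),interpolation=cv2.INTER_CUBIC),0,0,0,238,0)])[:,:,::-1])
E
```

```text
top [350.9 278.2  28.2  28.6 120. ] [ 0.4454 -0.0299  0.008 ]
top [204.5 260.9  28.7  29.4  52.8] [0.4863 0.3177 0.008 ]
top [475.  256.7  34.7  35.4 113.6] [ 0.4961 -0.324   0.008 ]
top [405.5 222.9  20.6  21.   97. ] [ 0.5767 -0.1606  0.008 ]
top [286.1 216.   14.4  14.4  90. ] [0.5935 0.1242 0.008 ]
top [186.7 208.3  18.4  21.9  54.8] [0.6123 0.3627 0.008 ]
top [478.7 191.1   7.7   8.9 143.6] [ 0.6531 -0.3367  0.008 ]
top [348.2 196.3  30.5  32.6  22. ] [ 0.641  -0.0246  0.008 ]
top [303.9 157.9  22.   27.2 170.5] [0.7345 0.0819 0.008 ]
scn [241.  306.8  17.6  27.3  83.4] [0.483  0.3199 0.008 ]
scn [407.1 311.9  40.5 117.3  75.7] [0.2213 0.0015 0.008 ]
scn [206.  279.9  10.9  26.6 179.5] [0.6501 0.3312 0.008 ]
scn [281.6 266.5   8.9  11.4  91.7] [0.5902 0.1271 0.008 ]
scn [357.5 270.   18.6  23.5  98.1] [ 0.4491 -0.0327  0.008 ]
scn [358.1 257.7   5.9  16.3   7.3] [ 0.5014 -0.0797  0.008 ]
scn [362.  241.1   9.9  16.1  92.7] [ 0.5738 -0.1577  0.008 ]
scn [414.5 240.2   5.5  19.1 110.1] [ 0.4833 -0.2925  0.008 ]
scn [314.4 237.7  25.4  32.9 174.9] [ 0.6779 -0.0532  0.008 ]
scn [269.6 233.6  19.6  32.2 177.1] [0.7834 0.0434 0.008 ]
scn [426.1 220.9  28.   32.  139.7] [ 0.5586 -0.4242  0.008 ]
scn [403.5 217.4   9.8  16.1 102.3] [ 0.6221 -0.3831  0.008 ]
```

View pics/a.png

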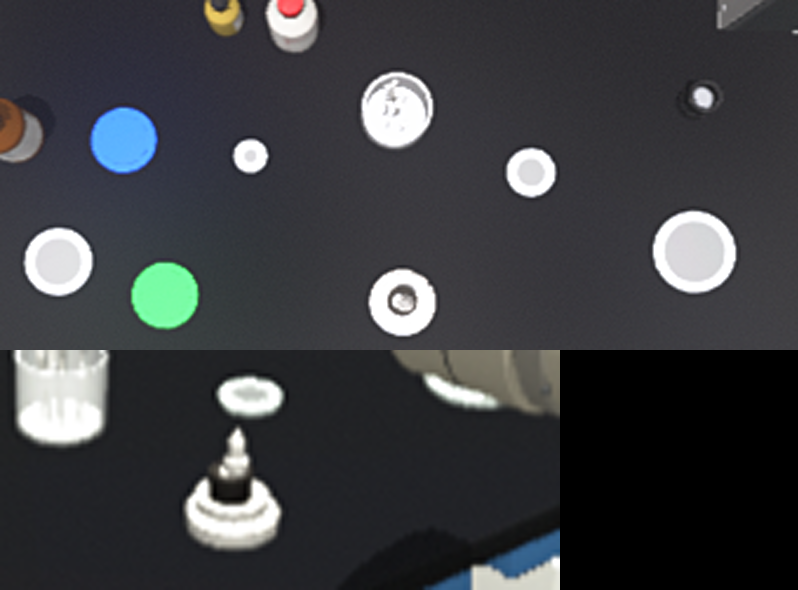

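The stands, pile, jar and bottle are clear, and the diameters match (35 px = 80 mm, 29 px = 66 mm, 20.8 px = 47 mm, 14.4 px = 32 mm). The indenter tip is at about (359,250) in the scene view, inside the specimen's dark ring in the top view at (351.6,277.6).

```bash
python3 - <<'E'
from h import *
t=ctrl.grab_frame("top"); s=ctrl.grab_frame("scene")
for n,a,b in (("small",(241,306.8),(204.5,260.9)),("ind",(281.6,266.5),(286.1,216)),("spec",(362,241.1),(405.5,222.9))):
    print(n,tri(a,b))
# bias of scene relative to top at stand height
for n,a in (("small",(241,306.8)),("ind",(281.6,266.5)),("spec",(362,241.1))): print(n,onz("scene",a,.008))
np.set_printoptions(linewidth=250)
print(t[266:291,338:364].min(2))
print(s[246:284,340:376].min(2))
E
```

```text
small (array([0.48632344, 0.31812688, 0.00560647]), np.float64(0.00010388794463111137))
ind (array([0.59394226, 0.12442167, 0.00527286]), np.float64(0.00021167391839124075))
spec (array([ 0.57715031, -0.1609503 ,  0.0056186 ]), np.float64(0.0004268688539752466))
small [0.48313022 0.31976535 0.008     ]
ind [0.59007131 0.12705943 0.008     ]
spec [ 0.57386631 -0.15767422  0.008     ]
[[ 58  58  56  50  51  89 158 255 255 255 255 247 253 255 255 255 251 228 205 141  82  60  50  55  59  59]
 [ 60  54  49  51 126 255 255 255 255 255 255 255 255 255 255 255 255 255 255 255 220 152  82  48  54  57]
 [ 57  51  47 132 255 255 255 255 255 255 255 255 255 255 255 255 255 255 255 255 255 255 221 100  51  57]
 [ 51  49 124 255 255 255 255 255 255 255 255 255 255 255 255 255 255 255 255 255 255 255 255 222  80  49]
 [ 49 108 255 255 255 255 254 255 255 255 255 255 246 242 237 245 255 255 255 255 255 255 255 232 100  49]
 [ 71 216 255 255 255 254 255 255 255 255 245 168 134 124 133 155 196 237 255 255 255 255 255 255 175 122]
 [115 255 255 255 255 255 255 255 255 218 129  84  81  80  84  94 115 16
[... 1417 characters left out ...]
255 199]
 [ 56 154 255 255 255 255 255 255 255 255 255 255 255 255 255 255 255 255 255 255 255 255 255 255 252  98]
 [ 52  64 179 255 255 255 255 255 255 255 255 255 255 255 255 255 254 255 255 255 255 255 255 255 153  54]
 [ 57  50  69 175 255 255 255 255 255 255 255 255 255 255 255 255 255 255 255 255 255 255 255 193  66  53]
 [ 62  57  49  66 176 255 255 255 255 255 255 255 255 255 255 255 255 255 255 255 255 253 171  73  50  58]
 [ 62  59  57  51  68 154 244 255 255 255 255 255 255 255 255 255 255 255 255 255 224 108  60  52  58  62]]
[[33 34 33 ... 34 33 34]
 [34 32 33 ... 33 33 33]
 [34 32 33 ... 34 34 33]
 ...
 [33 33 33 ... 34 34 32]
 [33 33 32 ... 32 33 33]
 [32 33 32 ... 33 34 33]]
```

```bash
python3 - <<'E'
from h import *
s=ctrl.grab_frame("scene"); t=ctrl.grab_frame("top")
g=s[244:282,343:374].min(2)
for i,r in enumerate(g): print(244+i,' '.join('%3d'%v for v in r))
for z in(.044,.05): print("spec top c",onz("top",(350.8,277.3),z),"blob",onz("top",(351.8,278.4),z))
for X in ((.4434,-.0293,.044),(.4434,-.0293,.023),(.4434,-.0293,.075),(.4454,-.0299,.013)): print(X,proj("scene",X),proj("top",X))
E
```

```text
244  35  33  32  33  32  33  33  33  33  34  31  28  56 146 221 250 255 255 255 255 255 255 255 255 250 198 108  37  31  32  35
245  32  33  33  32  34  32  33  34  32  33  33  31  32  65 123 169 172 189 213 225 226 213 198 170 155 109  48  30  31  33  34
246  32  33  32  33  33  33  33  33  33  32  33  32  31  32  48  76  75  96 117 126 121 116 102  73  60  40  30  31  32  34  33
247  34  33  32  34  33  34  32  33  34  33  32  34  33  32  31  31  31  36  45  47  45  43  37  33  32  32  31  32  32  33  33
248  33  32  34  34  33  32  31  33  34  34  33  33  33  33  31  29  35  29  30  30  33  31  31  31  33  33  33  33  33  32  34
249  34  34  34  33  32  34  33  33  32  32  34  34  32  32  28  44 113  42  30  33  32  33  33  33  33  33  33  33  33  33  33
250  34  32  33  33  33  33  32  33  33  33  33  34  32  29  32 120 253  96  27  30  33  33  33  33  34  32  33  34  33  34  33
251  32  34  34  32  34  32  34  33  33  33  34  32  32  29  84 226 255 160  45  29  31  32  34  33  34  33  33  32  33  34  33
252  33  33  33  33  33  33  32  33  33  32  33  33  31  53 167 247 255 234 
[... 3571 characters left out ...]
  47  47  44  39  36  36  31  32  32  32  33  33  33  33  34  32
281  34  33  33  32  34  34  32  33  33  34  32  31  30  31  31  31  32  31  31  32  32  32  33  32  33  32  34  33  33  33  33
spec top c [ 0.44755907 -0.02780548  0.044     ] blob [ 0.44504724 -0.03008361  0.044     ]
spec top c [ 0.44757253 -0.0274748   0.05      ] blob [ 0.44507417 -0.02974072  0.05      ]
(0.4434, -0.0293, 0.044) [358.45088307 259.89446885] [351.46126134 279.12141405]
(0.4434, -0.0293, 0.023) [358.13727098 266.51760002] [350.95282387 279.06751373]
(0.4434, -0.0293, 0.075) [358.92107696 249.96450776] [352.24769236 279.20478493]
(0.4454, -0.0299, 0.013) [357.68361765 269.28326881] [350.96819477 278.19025175]
```

The indenter foot is at about (.445,-.031) and the specimen at about (.4475,-.028). The stands triangulate to z≈5.5 mm against the nominal 8, which is within the calibration error. I'll move above the pile.

Emit:
move_arm:
  targets:
    - [2,-2,0,0,0,2,1]
    - [5,-5.3,0,0,0,4,1]
    - [9,-9.5,0.5,0,0,6,1]
    - [13.5,-14.3,1,0,0,8,1]
    - [18,-19,1.5,0,0,10,1]
    - [22.5,-23.8,2,0,0,12,1]
    - [27,-28.5,2.5,0,0,14,1]
    - [31.5,-33.3,2.8,0,0,16,1]
    - [35.5,-37.5,2.8,0,0,17,1]
    - [38.5,-40.7,2.8,0,0,17,1]
    - [40.5,-42.8,2.8,0,0,17,1]
    - [41.6,-44,2.8,0,0,17,1]
    - [41.6,-44,2.8,0,0,17,1]
    - [41.6,-44,2.8,0,0,17,1]

```text
time: 2.15
eef_pos: [0.4443, -0.0323, 0.16]
orientation: [[1.0, -0.001, -0.0], [-0.001, -1.0, -0.0], [-0.0, 0.0, -1.0]]
contact_force: [-0.0, 0.6, -0.2]
width: 0.0928
gripper_force: 0.0
```

```bash
python3 - <<'E'
from h import *
s=ctrl.grab_frame("scene");t=ctrl.grab_frame("top")
for b in blobs(s,(380,215,470,270)): print("scn",np.round(b,1),np.round(onz("scene",b[:2],.008),4),tri(b[:2],(475,256.7)))
st=ctrl.sense();print(st['eef_pos'],st['orientation'],st['contact_force'])
print(proj("top",st['eef_pos']),proj("scene",st['eef_pos']))
cv2.imwrite("pics/b.png",np.hstack([cv2.resize(s[190:290,300:400],(400,400)),cv2.resize(t[220:320,300:400],(400,400))])[:,:,::-1])
E
```

```text
scn [465.8 262.3   7.5  28.1  12. ] [ 0.2989 -0.3118  0.008 ] (array([ 0.44973558, -0.40479027, -0.09605963]), np.float64(0.13799509193581255))
scn [433.6 233.9  74.3  81.3  24.2] [ 0.4779 -0.3724  0.008 ] (array([ 0.48002837, -0.33953131,  0.0143117 ]), np.float64(0.0463355059932093))
[ 0.44436489 -0.03243768  0.16005219] [[ 9.99998770e-01 -1.56823293e-03 -4.07528234e-06]
 [-1.56823394e-03 -9.99998737e-01 -2.59649177e-04]
 [-3.66808681e-06  2.59655248e-04 -9.99999966e-01]] [-0.05959526  0.69700489 -0.22869035]
[356.18155943 278.98871282] [360.91480505 221.31830307]
```

View pics/b.png

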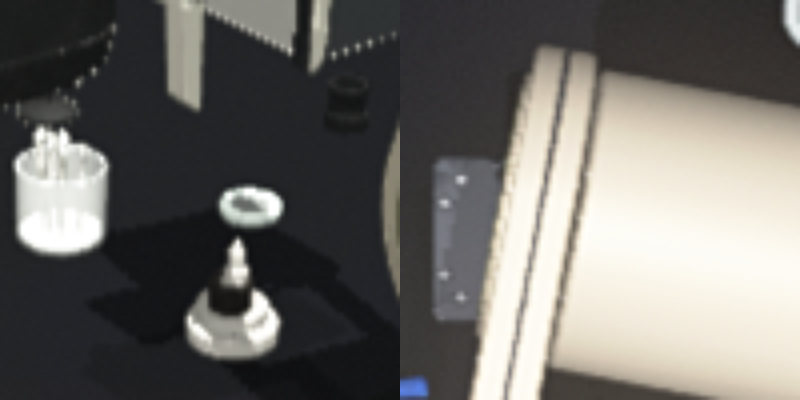

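The scene view shows the left fingertip at about (346,216) and the pile undisturbed at (358,266). The wrist hides the pile from above. I'll descend with the fingertips just above the specimen's top and close.

Emit:
move_arm:
  targets:
    - [0.1,-0.1,2,0,0,0,1]
    - [0.1,-0.1,5,0,0,0,1]
    - [0.1,-0.1,8,0,0,0,1]
    - [0.1,-0.1,10,0,0,0,1]
    - [0.1,-0.1,11,0,0,0,0.6]
    - [0.1,-0.1,11.4,0,0,0,0.4]
    - [0.1,-0.1,11.4,0,0,0,0.3]
    - [0.1,-0.1,11.4,0,0,0,0.25]
    - [0.1,-0.1,11.4,0,0,0,0.2]
    - [0.1,-0.1,11.4,0,0,0,0.15]
    - [0.1,-0.1,11.4,0,0,0,0.1]
    - [0.1,-0.1,11.4,0,0,0,0]
    - [0.1,-0.1,11.4,0,0,0,0]
    - [0.1,-0.1,11.4,0,0,0,0]

```text
time: 4.0
eef_pos: [0.4456, -0.0304, 0.046]
orientation: [[1.0, 0.0, -0.0], [0.0, -1.0, -0.0], [-0.0, 0.0, -1.0]]
contact_force: [-1.5, 0.1, -0.0]
width: 0.001
gripper_force: 0.0
```

```bash
python3 - <<'E'
from h import *
s=ctrl.grab_frame("scene");t=ctrl.grab_frame("top")
st=ctrl.sense();print(st['eef_pos'],st['width'],st['gripper_force'],st['contact_force'])
print(proj("scene",st['eef_pos']))
cv2.imwrite("pics/c.png",cv2.resize(s[205:295,300:420],(800,600))[:,:,::-1])
E
```

```text
[ 0.44562157 -0.030322    0.04602955] 0.000689983859897961 0.0 [ 0.02810097  0.31874667 -0.97141127]
[358.23623706 258.82258198]
```

View pics/c.png

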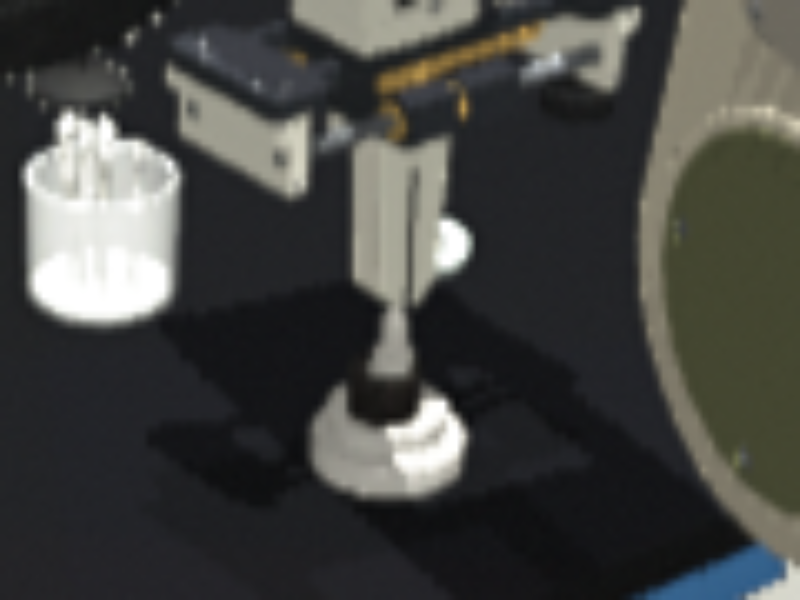

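```bash
python3 - <<'E'
from h import *
for z in(.16,.189):
  for dy in(.0465,.064,-.0465,-.064):
    for dx in(-.0075,.0075): print(z,dy,dx,proj("scene",(.4444+dx,-.0324+dy,z)).round(1))
for z in (.046,.06,.075,.08):print(z,proj("scene",(.4456,-.0303,z)),onz("scene",(360,250.5),z))
t=ctrl.grab_frame("top");s=ctrl.grab_frame("scene")
cv2.imwrite("pics/d.png",np.hstack([cv2.resize(s[180:280,320:400],(400,500)),cv2.resize(t[220:320,310:390],(400,500))])[:,:,::-1])
E
```

```text
0.16 0.0465 -0.0075 [349.3 226.9]
0.16 0.0465 0.0075 [345.6 224.8]
0.16 0.064 -0.0075 [344.  228.6]
0.16 0.064 0.0075 [340.4 226.6]
0.16 -0.0465 -0.0075 [375.8 217.9]
0.16 -0.0465 0.0075 [372.1 216. ]
0.16 -0.064 -0.0075 [380.6 216.3]
0.16 -0.064 0.0075 [376.9 214.4]
0.189 0.0465 -0.0075 [349.6 216.8]
0.189 0.0465 0.0075 [345.9 214.8]
0.189 0.064 -0.0075 [344.4 218.4]
0.189 0.064 0.0075 [340.7 216.4]
0.189 -0.0465 -0.0075 [376.4 208.1]
0.189 -0.0465 0.0075 [372.6 206.2]
0.189 -0.064 -0.0075 [381.3 206.5]
0.189 -0.064 0.0075 [377.5 204.7]
0.046 [358.2348336  258.83737591] [ 0.47926612 -0.06577098  0.046     ]
0.06 [358.44503253 254.37468083] [ 0.45999268 -0.0483423   0.06      ]
0.075 [358.67220794 249.55156111] [ 0.43934257 -0.02966871  0.075     ]
0.08 [358.7483888  247.93417939] [ 0.43245919 -0.02344418  0.08      ]
```

View pics/d.png

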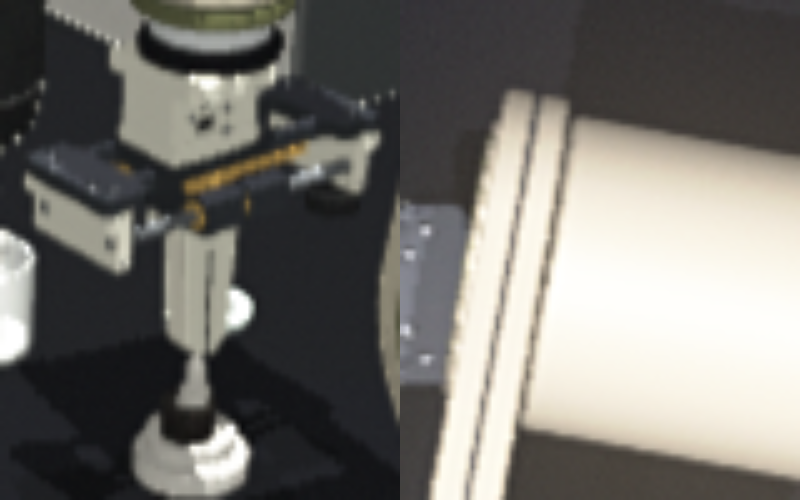

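The fingers closed on nothing. The view shows the tip end at about row 250.5, right at the cone's point, so the true fingertips stand about 29 mm above the reported TCP. I'll touch off gently on an empty piece of bench to calibrate this.

Emit:
move_arm:
  targets:
    - [0,0,-1.5,0,0,0,0]
    - [0,0,-3.5,0,0,0,0]
    - [0,-2,-4,0,0,0,0]
    - [0,-5,-4,0,0,0,0]
    - [0,-9,-3,0,0,0,0]
    - [0,-11.5,0,0,0,0,0]
    - [0,-12,3,0,0,0,0]
    - [0,-12,5,0,0,0,0]
    - [0,-12,6,0,0,0,0]
    - [0,-12,6.3,0,0,0,0]
    - [0,-12,6.3,0,0,0,0]

```text
time: 5.58
eef_pos: [0.4463, 0.0896, -0.0161]
orientation: [[1.0, -0.0, 0.001], [-0.0, -1.0, 0.0], [0.001, -0.0, -1.0]]
contact_force: [-0.4, -0.2, 0.2]
width: 0.0006
gripper_force: 0.0
```

Emit:
move_arm:
  targets:
    - [0,0,0.1,0,0,0,0]
    - [0,0,0.2,0,0,0,0]
    - [0,0,0.3,0,0,0,0]
    - [0,0,0.3,0,0,0,0]

```text
time: 6.08
eef_pos: [0.4455, 0.0896, -0.02]
orientation: [[1.0, 0.0, -0.0], [0.0, -1.0, -0.0], [-0.0, 0.0, -1.0]]
contact_force: [0.5, 0.3, -0.9]
width: 0.0001
gripper_force: 0.0
```

Emit:
move_arm:
  targets:
    - [0,0,0.1,0,0,0,0]
    - [0,0,0.2,0,0,0,0]
    - [0,0,0.2,0,0,0,0]

```text
time: 6.45
eef_pos: [0.4455, 0.0897, -0.0221]
orientation: [[1.0, 0.0, -0.0], [0.0, -1.0, 0.0], [-0.0, -0.0, -1.0]]
contact_force: [-0.3, -0.1, -0.6]
width: 0.0003
gripper_force: 0.0
```

Emit:
move_arm:
  targets:
    - [0,0,0.1,0,0,0,0]
    - [0,0,0.2,0,0,0,0]
    - [0,0,0.2,0,0,0,0]

```text
time: 6.82
eef_pos: [0.4455, 0.0896, -0.0241]
orientation: [[1.0, 0.0, -0.0], [0.0, -1.0, 0.0], [-0.0, -0.0, -1.0]]
contact_force: [0.8, -0.6, -0.2]
width: 0.0007
gripper_force: 0.0
```

Emit:
move_arm:
  targets:
    - [0,0,0.1,0,0,0,0]
    - [0,0,0.1,0,0,0,0]

```text
time: 7.08
eef_pos: [0.4455, 0.0896, -0.0251]
orientation: [[1.0, 0.0, -0.0], [0.0, -1.0, -0.0], [-0.0, 0.0, -1.0]]
contact_force: [-0.6, 0.7, 0.0]
width: 0.0007
gripper_force: 0.0
```

Emit:
move_arm:
  targets:
    - [0,0,0.1,0,0,0,0]
    - [0,0,0.1,0,0,0,0]

```text
time: 7.32
eef_pos: [0.4455, 0.0896, -0.026]
orientation: [[1.0, 0.0, -0.0], [0.0, -1.0, -0.0], [-0.0, 0.0, -1.0]]
contact_force: [-0.4, 0.2, 0.6]
width: 0.0005
gripper_force: 0.0
```

```bash
python3 - <<'E'
from h import *
s=ctrl.grab_frame("scene")
for z in(0,.01,.02):print(z,proj("scene",(.4455,.0896,z)))
cv2.imwrite("pics/e.png",cv2.resize(s[230:300,280:360],(640,560),interpolation=cv2.INTER_NEAREST)[:,:,::-1])
E
```

```text
0 [323.44356402 286.84872588]
0.01 [323.49093013 283.65835513]
0.02 [323.53858838 280.4483072 ]
```

View pics/e.png

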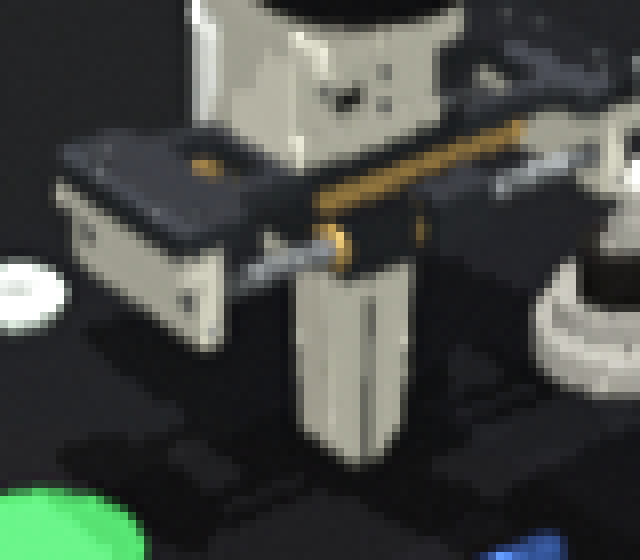

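Emit:
move_arm:
  targets:
    - [0,0,0.1,0,0,0,0]
    - [0,0,0.1,0,0,0,0]

```text
time: 7.62
eef_pos: [0.4455, 0.0897, -0.0271]
orientation: [[1.0, 0.0, -0.0], [0.0, -1.0, 0.0], [-0.0, -0.0, -1.0]]
contact_force: [-0.1, -0.6, -0.3]
width: 0.0007
gripper_force: 0.0
```

Emit:
move_arm:
  targets:
    - [0,0,0.1,0,0,0,0]
    - [0,0,0.1,0,0,0,0]

```text
time: 7.88
eef_pos: [0.4455, 0.0896, -0.0281]
orientation: [[1.0, 0.0, -0.0], [0.0, -1.0, -0.0], [-0.0, 0.0, -1.0]]
contact_force: [-0.2, -0.2, -0.3]
width: 0.0007
gripper_force: 0.0
```

The view shows the finger end's near corner at (325,288), against a prediction of about 289 for contact with the bench. It is nearly touching.

Emit:
move_arm:
  targets:
    - [0,0,0.1,0,0,0,0]
    - [0,0,0.1,0,0,0,0]

```text
time: 8.12
eef_pos: [0.4455, 0.0897, -0.029]
orientation: [[1.0, 0.0, -0.0], [0.0, -1.0, 0.0], [-0.0, -0.0, -1.0]]
contact_force: [-0.2, -0.2, -0.8]
width: 0.0001
gripper_force: 0.0
```

Emit:
move_arm:
  targets:
    - [0,0,0.1,0,0,0,0]
    - [0,0,0.1,0,0,0,0]

```text
time: 8.38
eef_pos: [0.4455, 0.0897, -0.03]
orientation: [[1.0, 0.0, -0.0], [0.0, -1.0, -0.0], [-0.0, 0.0, -1.0]]
contact_force: [0.2, -0.2, 0.0]
width: 0.0004
gripper_force: 0.0
```

Emit:
move_arm:
  targets:
    - [0,0,0.05,0,0,0,0]
    - [0,0,0.05,0,0,0,0]

```text
time: 8.62
eef_pos: [0.4457, 0.0897, -0.0303]
orientation: [[1.0, 0.0, 0.0], [0.0, -1.0, -0.0], [0.0, 0.0, -1.0]]
contact_force: [-1.3, -0.0, 2.1]
width: 0.0004
gripper_force: 1.4
```

Emit:
move_arm:
  targets:
    - [0,0,0.05,0,0,0,0]
    - [0,0,0.05,0,0,0,0]

```text
time: 8.88
eef_pos: [0.4457, 0.0897, -0.0303]
orientation: [[1.0, 0.0, -0.0], [0.0, -1.0, -0.0], [-0.0, 0.0, -1.0]]
contact_force: [-4.3, -0.5, 10.1]
width: 0.0003
gripper_force: 4.7
```

Emit:
move_arm:
  targets:
    - [0,0,0.05,0,0,0,0]
    - [0,0,0.05,0,0,0,0]

```text
time: 9.12
eef_pos: [0.4457, 0.0897, -0.0304]
orientation: [[1.0, 0.0, -0.0], [0.0, -1.0, -0.0], [-0.0, 0.0, -1.0]]
contact_force: [-7.8, -1.1, 15.1]
width: 0.0004
gripper_force: 7.9
```

Emit:
move_arm:
  targets:
    - [0,0,0.05,0,0,0,0]
    - [0,0,0.05,0,0,0,0]

```text
time: 9.38
eef_pos: [0.4457, 0.0897, -0.0304]
orientation: [[1.0, 0.0, -0.0], [0.0, -1.0, -0.0], [-0.0, 0.0, -1.0]]
contact_force: [-11.3, -1.2, 22.0]
width: 0.0001
gripper_force: 11.0
```

Contact is at reported z = −0.0302, so the true tip is at reported + 30.2 mm. I'll check the finger's xy against the scene camera using picture e, then go back.

```bash
python3 - <<'E'
from h import *
print("cam",ray("scene",(320,240))[0],ray("top",(320,240))[0])
for dx in(-.0075,.0075):
  for dy in (-.0175,0,.0175): print(dx,dy,((proj("scene",(.4455+dx,.0896+dy,.0042))-[280,230])*8).round(0))
# bias check: small stand, indenter stand centres seen in scene vs top-derived
E
```

```text
cam [-0.5588275   0.8729616   0.80005895] [0.45007241 0.03390724 1.16374369]
-0.0075 -0.0175 [403. 437.]
-0.0075 0 [361. 454.]
-0.0075 0.0175 [319. 470.]
0.0075 -0.0175 [375. 418.]
0.0075 0 [334. 434.]
0.0075 0.0175 [292. 451.]
```

Emit:
move_arm:
  targets:
    - [0,0,-0.2,0,0,0,0]
    - [0,0,-2,0,0,0,0]
    - [0,0,-5,0,0,0,0]
    - [0,0,-9,0,0,0,0.3]
    - [0,0,-12,0,0,0,0.6]
    - [0,2,-13,0,0,0,0.6]
    - [0,5,-13,0,0,0,0.6]
    - [0,9,-13,0,0,0,0.6]
    - [0,11.5,-13,0,0,0,0.6]
    - [0,12,-13,0,0,0,0.6]
    - [0,12,-13,0,0,0,0.6]

```text
time: 10.75
eef_pos: [0.4455, -0.0301, 0.0978]
orientation: [[1.0, -0.001, -0.0], [-0.001, -1.0, 0.0], [-0.0, -0.0, -1.0]]
contact_force: [0.5, -0.5, -0.4]
width: 0.0554
gripper_force: 0.0
```

Emit:
move_arm:
  targets:
    - [0.1,0,1.5,0,0,0,0.6]
    - [0.1,0,4,0,0,0,0.6]
    - [0.1,0,6.5,0,0,0,0.6]
    - [0.1,0,7.8,0,0,0,0.5]
    - [0.1,0,8.2,0,0,0,0.4]
    - [0.1,0,8.2,0,0,0,0.35]
    - [0.1,0,8.2,0,0,0,0.3]
    - [0.1,0,8.2,0,0,0,0.25]
    - [0.1,0,8.2,0,0,0,0.2]
    - [0.1,0,8.2,0,0,0,0.15]
    - [0.1,0,8.2,0,0,0,0]
    - [0.1,0,8.2,0,0,0,0]
    - [0.1,0,8.2,0,0,0,0]

```text
time: 12.38
eef_pos: [0.4468, -0.0304, 0.0162]
orientation: [[1.0, 0.0, 0.0], [0.0, -1.0, -0.0], [0.0, 0.0, -1.0]]
contact_force: [-0.6, -0.1, 3.0]
width: 0.0141
gripper_force: 30.0
```

```bash
python3 - <<'E'
from h import *
s=ctrl.grab_frame("scene")
cv2.imwrite("pics/f.png",cv2.resize(s[225:285,320:400],(640,480),interpolation=cv2.INTER_CUBIC)[:,:,::-1])
E
```

```text
(no output)
```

View pics/f.png

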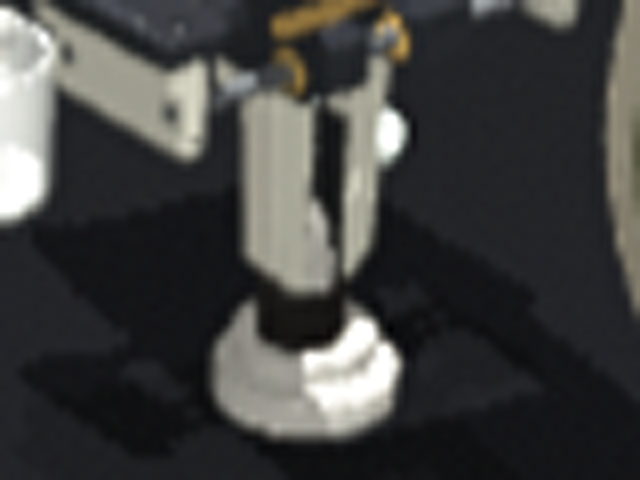

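The view shows the indenter between the pads above the black mount, but at 14.1 mm the grip is on a taper. I'll open slightly, go 1.3 mm lower and close again.

Emit:
move_arm:
  targets:
    - [0,0,0,0,0,0,0.25]
    - [0,0,0,0,0,0,0.25]
    - [0,0,0.15,0,0,0,0.25]
    - [0,0,0.15,0,0,0,0.2]
    - [0,0,0.15,0,0,0,0.15]
    - [0,0,0.15,0,0,0,0.1]
    - [0,0,0.15,0,0,0,0]
    - [0,0,0.15,0,0,0,0]

```text
time: 13.42
eef_pos: [0.4466, -0.0303, 0.0145]
orientation: [[1.0, 0.0, -0.0], [0.0, -1.0, 0.0], [-0.0, -0.0, -1.0]]
contact_force: [-0.3, -0.4, -0.7]
width: 0.0143
gripper_force: 30.0
```

Emit:
move_arm:
  targets:
    - [0,0,-0.3,0,0,0,0]
    - [0,0,-1,0,0,0,0]
    - [0,0,-3,0,0,0,0]
    - [0,0,-6,0,0,0,0]
    - [1,-1,-8,0,0,0,0]
    - [3,-3.1,-9,0,0,0,0]
    - [6,-6.3,-9,0,0,0,0]
    - [9,-9.4,-9,0,0,0,0]
    - [12,-12.6,-8,0,0,0,0]
    - [14,-14.7,-6,0,0,0,0]
    - [14.8,-15.5,-3,0,0,0,0]
    - [14.85,-15.55,0,0,0,0,0]
    - [14.85,-15.55,2,0,0,0,0]
    - [14.85,-15.55,2.9,0,0,0,0]
    - [14.85,-15.55,3.2,0,0,0,0]
    - [14.85,-15.55,3.3,0,0,0,0]
    - [14.85,-15.55,3.4,0,0,0,0]
    - [14.85,-15.55,3.4,0,0,0,0]

```text
time: 15.68
eef_pos: [0.5956, 0.1252, -0.0188]
orientation: [[1.0, 0.0, 0.001], [0.0, -1.0, 0.0], [0.001, -0.0, -1.0]]
contact_force: [-0.7, -0.2, -0.1]
width: 0.0144
gripper_force: 30.0
```

```bash
python3 - <<'E'
from h import *
s=ctrl.grab_frame("scene");
cv2.imwrite("pics/g.png",np.hstack([cv2.resize(s[235:285,255:305],(400,400),interpolation=cv2.INTER_CUBIC),cv2.resize(s[235:285,330:380],(400,400),interpolation=cv2.INTER_CUBIC)])[:,:,::-1])
E
```

View pics/g.png

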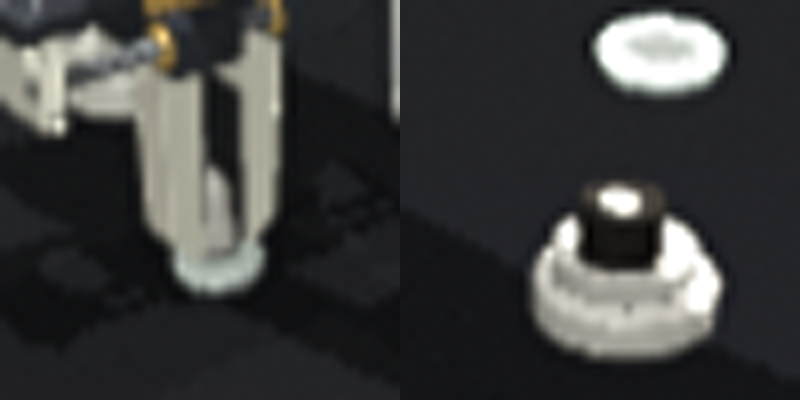

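The indenter is held over its stand at (281,267), and the rest of the pile is undisturbed. I'll lower it to contact.

Emit:
move_arm:
  targets:
    - [0,0,0.08,0,0,0,0]
    - [0,0,0.14,0,0,0,0]
    - [0,0,0.14,0,0,0,0]

```text
time: 16.1
eef_pos: [0.595, 0.1252, -0.021]
orientation: [[1.0, 0.0, -0.0], [0.0, -1.0, -0.0], [-0.0, 0.0, -1.0]]
contact_force: [-0.1, 0.2, 0.9]
width: 0.0143
gripper_force: 30.0
```

Emit:
move_arm:
  targets:
    - [0,0,0.06,0,0,0,0]
    - [0,0,0.06,0,0,0,0]

```text
time: 16.35
eef_pos: [0.5951, 0.1252, -0.0215]
orientation: [[1.0, 0.0, 0.0], [0.0, -1.0, 0.0], [0.0, -0.0, -1.0]]
contact_force: [0.3, -0.4, 0.2]
width: 0.0144
gripper_force: 30.0
```

Emit:
move_arm:
  targets:
    - [0,0,0.05,0,0,0,0]
    - [0,0,0.05,0,0,0,0.2]
    - [0,0,0.05,0,0,0,0.25]
    - [0,0,0.05,0,0,0,0.4]
    - [0,0,0.05,0,0,0,0.5]
    - [0,0,-1,0,0,0,0.5]
    - [0,0,-4,0,0,0,0.5]
    - [0,0,-8,0,0,0,0.6]
    - [-3,3,-11,0,0,0,0.6]
    - [-7,7,-12,0,0,0,0.6]
    - [-11,11.5,-12,0,0,0,0.6]
    - [-13.5,14,-12,0,0,0,0.6]
    - [-14.6,15.3,-12,0,0,0,0.6]
    - [-14.6,15.3,-12,0,0,0,0.6]

```text
time: 18.1
eef_pos: [0.4495, -0.0283, 0.0993]
orientation: [[1.0, -0.001, 0.002], [-0.001, -1.0, -0.0], [0.002, 0.0, -1.0]]
contact_force: [0.2, -0.9, 0.5]
width: 0.0559
gripper_force: 0.0
```

```bash
python3 - <<'E'
from h import *
s=ctrl.grab_frame("scene");t=ctrl.grab_frame("top")
cv2.imwrite("pics/h.png",np.hstack([cv2.resize(s[240:280,260:300],(400,400),interpolation=cv2.INTER_CUBIC),cv2.resize(t[196:236,266:306],(400,400),interpolation=cv2.INTER_CUBIC)])[:,:,::-1])
g=t[206:226,276:298].min(2)
for i,r in enumerate(g): print(206+i,' '.join('%3d'%v for v in r))
for n,z in(("stand",.008),("tip",.039)): print(n,proj("top",(.5935,.1242,z)),proj("scene",(.5935,.1242,z)))
print(blobs(t,(270,200,305,232)),blobs(s,(260,240,300,280)))
E
```

```text
206  44  43  44  43  42  44  44  42  44  43  45  39  45  43  42  45  44  44  42  44  44  45
207  41  42  42  44  45  39  41  43  39  40  40  39  39  40  43  44  44  44  43  43  46  44
208  43  44  44  42  40  41  37  34  30  31  35  34  32  31  39  39  42  43  44  46  46  47
209  42  41  43  43  39  33  38  54  90 128 138 136 118  75  35  33  41  43  43  45  47  43
210  41  43  41  37  32  51 124 199 255 255 255 255 255 244 124  53  32  40  44  45  45  46
211  43  42  42  31  47 151 255 255 255 255 255 255 255 255 255 181  59  33  40  45  45  46
212  44  43  37  34 115 255 255 255 255 248 241 241 255 255 255 255 161  46  35  45  47  46
213  44  41  33  77 249 255 255 255 234 177 158 158 205 255 255 255 255  92  30  39  43  44
214  44  41  33  94 255 255 255 231 208 200 156 143 148 248 255 255 255 119  35  42  45  44
215  43  37  37 116 255 255 255 219 193 192 179 153 146 242 255 255 255 166  50  36  44  47
216  43  39  46 140 255 255 255 234 200 197 178 160 164 239 255 255 255 210  65  36  43  45
217  43  40  38 112 255 255 255 245 172 162 153 171 194 244 255 255 255 155  46  39  46 
[... 459 characters left out ...]
  47
223  44  46  43  42  43  37  38  55  93 121 124 127 107  55  38  37  42  47  46  44  48  44
224  44  44  42  43  45  44  39  37  39  40  39  42  40  39  41  44  46  45  43  44  46  46
225  44  44  45  45  42  42  43  42  41  40  42  42  43  43  44  46  47  45  48  49  47  46
stand [286.06836738 216.01583051] [281.76918397 265.70671316]
tip [285.03736074 214.37432145] [281.53044304 256.08277505]
[(286.04249572753906, 215.92910289764404, 14.267155647277832, 14.293326377868652, 73.3089599609375)] [(281.3431873321533, 264.0378475189209, 11.976571083068848, 15.20206356048584, 162.57046508789062), (269.594952583313, 242.6237552165985, 13.662402153015137, 16.06767463684082, 88.97860717773438)]
```

View pics/h.png

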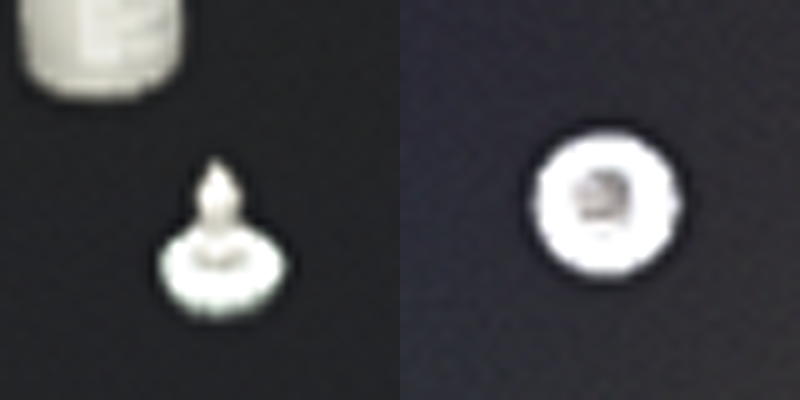

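The indenter stands upright and centred: in the top view its foot is at (286.2,215.4), with (285.8,215.6) expected. The robot frame ≈ camera frame + (1.5, 1) mm. Next is the specimen.

Emit:
move_arm:
  targets:
    - [0,-0.1,1.5,0,0,0,0.6]
    - [0,-0.1,4.5,0,0,0,0.6]
    - [0,-0.1,7.5,0,0,0,0.6]
    - [0,-0.1,9.5,0,0,0,0.6]
    - [0,-0.1,10.2,0,0,0,0.5]
    - [0,-0.1,10.35,0,0,0,0.45]
    - [0,-0.1,10.35,0,0,0,0.4]
    - [0,-0.1,10.35,0,0,0,0.35]
    - [0,-0.1,10.35,0,0,0,0.3]
    - [0,-0.1,10.35,0,0,0,0.2]
    - [0,-0.1,10.35,0,0,0,0.2]
    - [0,-0.1,10.35,0,0,0,0.2]

```text
time: 19.7
eef_pos: [0.4499, -0.027, -0.0042]
orientation: [[1.0, -0.0, 0.001], [-0.0, -1.0, -0.0], [0.001, 0.0, -1.0]]
contact_force: [-0.1, 0.3, 5.9]
width: 0.0308
gripper_force: 30.0
```

Emit:
move_arm:
  targets:
    - [0,0,-0.3,0,0,0,0.2]
    - [0,0,-1,0,0,0,0.2]
    - [0,0,-3,0,0,0,0.2]
    - [0,0,-6,0,0,0,0.2]
    - [0.8,0.9,-8,0,0,0,0.2]
    - [2.5,2.6,-9,0,0,0,0.2]
    - [5,5.2,-9,0,0,0,0.2]
    - [8,8.3,-9,0,0,0,0.2]
    - [10.5,10.8,-9,0,0,0,0.2]
    - [12,12.4,-8,0,0,0,0.2]
    - [12.9,13.3,-6,0,0,0,0.2]
    - [12.9,13.3,-3,0,0,0,0.2]
    - [12.9,13.3,-0.5,0,0,0,0.2]
    - [12.9,13.3,0.7,0,0,0,0.2]
    - [12.9,13.3,1.1,0,0,0,0.2]
    - [12.9,13.3,1.3,0,0,0,0.2]
    - [12.9,13.3,1.4,0,0,0,0.2]
    - [12.9,13.3,1.4,0,0,0,0.2]

```text
time: 21.95
eef_pos: [0.5787, -0.16, -0.0182]
orientation: [[1.0, 0.0, 0.001], [0.0, -1.0, -0.0], [0.001, 0.0, -1.0]]
contact_force: [-0.3, 0.5, -0.7]
width: 0.0305
gripper_force: 30.0
```

Emit:
move_arm:
  targets:
    - [0,0,0.06,0,0,0,0.2]
    - [0,0,0.06,0,0,0,0.2]

```text
time: 22.2
eef_pos: [0.5785, -0.16, -0.0191]
orientation: [[1.0, 0.0, 0.001], [0.0, -1.0, -0.0], [0.001, 0.0, -1.0]]
contact_force: [0.4, 1.1, 1.2]
width: 0.0305
gripper_force: 30.0
```

Emit:
move_arm:
  targets:
    - [0,0,0.04,0,0,0,0.2]
    - [0,0,0.04,0,0,0,0.2]
    - [0,0,0.04,0,0,0,0.2]

```text
time: 22.58
eef_pos: [0.5785, -0.16, -0.0191]
orientation: [[1.0, 0.0, 0.001], [0.0, -1.0, -0.0], [0.001, 0.0, -1.0]]
contact_force: [-2.4, 1.5, 6.2]
width: 0.0305
gripper_force: 30.0
```

Emit:
move_arm:
  targets:
    - [0,0,0,0,0,0,0.4]
    - [0,0,0,0,0,0,0.5]
    - [0,0,0,0,0,0,0.6]
    - [0,0,-1,0,0,0,0.6]
    - [0,0,-4,0,0,0,0.7]
    - [0,0,-8,0,0,0,0.8]
    - [-3,-3,-11,0,0,0,0.8]
    - [-7,-7,-12,0,0,0,0.8]
    - [-10.5,-6,-12,0,0,0,0.8]
    - [-14,-3,-12,0,0,0,0.8]
    - [-16,1,-12,0,0,0,0.8]
    - [-17,4,-12,0,0,0,0.8]
    - [-17,5,-12,0,0,0,0.8]
    - [-17,5,-12,0,0,0,0.8]

```text
time: 24.32
eef_pos: [0.4085, -0.2101, 0.1005]
orientation: [[1.0, -0.001, 0.001], [-0.001, -1.0, -0.0], [0.001, 0.0, -1.0]]
contact_force: [0.1, 0.4, -0.8]
width: 0.0744
gripper_force: 0.0
```

```bash
python3 - <<'E'
from h import *
s=ctrl.grab_frame("scene");t=ctrl.grab_frame("top")
cv2.imwrite("pics/i.png",np.hstack([cv2.resize(s[225:285,335:395],(400,400),interpolation=cv2.INTER_CUBIC),cv2.resize(t[200:300,330:430],(400,400),interpolation=cv2.INTER_CUBIC)])[:,:,::-1])
g=t[208:236,392:420].min(2)
for i,r in enumerate(g): print(208+i,' '.join('%3d'%v for v in r))
for z in (.008,.029): print(proj("top",(.5767,-.1606,z)))
g=t[264:294,336:368].min(2)
for i,r in enumerate(g): print(264+i,' '.join('%3d'%v for v in r))
E
```

```text
208  45  47  44  47  44  45  43  45  45  44  41  44  44  45  44  44  43  43  44  43  41  41  42  43  42  42  44  45
209  46  48  46  44  45  47  45  44  44  46  45  45  42  43  45  44  44  43  44  43  43  41  44  42  46  42  42  44
210  45  46  42  45  45  44  45  44  45  44  47  46  43  45  43  41  42  44  42  45  42  43  43  44  43  43  44  42
211  45  47  44  44  45  45  45  46  44  43  40  41  40  36  38  38  43  41  39  43  43  43  41  40  45  44  43  42
212  44  45  46  45  46  46  44  42  40  36  31  31  35  48  50  38  31  29  33  41  42  45  42  45  42  46  41  43
213  47  48  47  46  45  46  41  38  30  45  91 130 149 177 187 157 121  89  67  33  34  40  43  42  43  43  44  43
214  46  45  43  44  45  41  32  47  94 174 255 255 255 255 255 255 255 255 230 109  35  31  40  45  40  45  40  42
215  46  47  48  47  42  33  54 155 255 255 255 255 255 255 255 255 255 255 255 255 138  54  33  40  44  43  41  45
216  45  45  46  44  35  53 153 255 255 255 255 255 255 234 219 231 239 255 255 255 255 176  54  33  42  41  44  44
217  49  46  44  36  48 147 255 255 255 255 245 213 184 
[... 5463 characters left out ...]
 255 255 255 166  58  47  55  57  57  56
289  54  55  55  53  45  58 151 255 255 255 255 255 255 255 255 255 255 255 255 255 255 255 255 234 149  60  45  53  54  57  57  54
290  51  57  55  57  51  45  62 132 216 255 255 255 255 255 255 255 255 255 255 255 255 255 195  93  53  47  53  57  58  56  57  58
291  55  56  57  54  56  52  47  51  77 139 189 238 255 255 255 255 255 255 255 234 197 154  76  48  49  55  56  57  56  57  56  56
292  56  54  55  57  57  56  54  49  48  48  58  92 154 188 188 188 190 186 154  88  63  54  49  51  55  58  58  57  57  57  57  60
293  55  55  56  57  54  56  55  57  54  52  49  48  54  57  56  55  57  58  53  47  50  52  55  55  57  57  57  57  58  57  56  56
```

View pics/i.png

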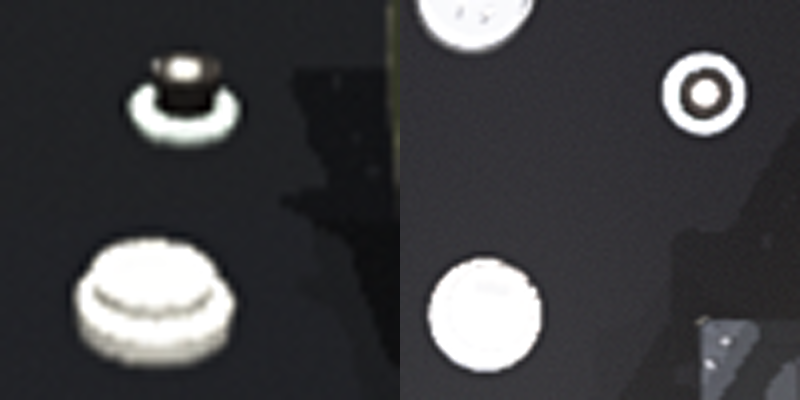

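The specimen is on its stand, within about 2 mm of the middle. In the top view the small block's faint rim has its centre near (351.8,276.7), on the large block at (350.9,278.3). I'll compute the positions.

```bash
python3 - <<'E'
from h import *
t=ctrl.grab_frame("top");s=ctrl.grab_frame("scene")
pts=np.array([(345,269),(344,270),(343,271),(342,272),(341,274),(342,279),(342,280),(343,282),(345,284),(346,285),(347,286),(350,287),(354,287),(358,285),(361,282),(362,279)],np.float32)
e=cv2.fitEllipse(pts);print("small",e,onz("top",e[0],.023))
for b in blobs(t,(325,255,375,300)): print("large",b,onz("top",b[:2],.013))
for b in blobs(t,(455,235,500,280)): print("Lstand",b,onz("top",b[:2],.008))
for b in blobs(t,(180,240,228,285)): print("Sstand",b,onz("top",b[:2],.008))
# scene: edge rows of the small block
g=s[255:284,343:374].min(2)
for i,r in enumerate(g): print(255+i,' '.join('%3d'%v for v in r))
X=onz("top",e[0],.023);print("small in scene",proj("scene",X))
E
```

```text
small ((351.55767822265625, 277.1140441894531), (19.391361236572266, 21.253131866455078), 122.49959564208984) [ 0.44794495 -0.03073285  0.023     ]
large (350.82051277160645, 278.27792167663574, 27.974384307861328, 28.27657127380371, 164.2271728515625) [ 0.4451942  -0.02955147  0.013     ]
Lstand (479.9436836242676, 261.6977348327637, 36.24644470214844, 50.21154022216797, 135.1745147705078) [ 0.48432733 -0.33538828  0.008     ]
Sstand (204.376220703125, 260.8364200592041, 28.538612365722656, 28.957345962524414, 49.985504150390625) [0.48642993 0.31788052 0.008     ]
255  33  33  33  35  33  33  33  32  33  34  34  34  33  34  34  33  33  33  33  33  33  33  32  34  32  32  33  33  33  33  32
256  35  33  32  34  34  33  34  33  33  32  33  33  33  33  33  33  33  33  33  32  33  33  33  33  34  32  32  34  33  34  32
257  33  33  33  32  32  33  34  33  33  33  33  34  33  33  33  33  34  33  33  33  34  33  33  33  33  32  33  32  33  34  32
258  32  33  34  32  33  33  34  33  33  32  32  33  32  33  32  33  33  33  31  32  32  34  33  33  32  33  33  32  34  33  35
259  34  33  34 
[... 2526 characters left out ...]
2  33  34  32  33
279  33  34  32  32  33  30  30  33  38  47  78 103  98 103 110 110 111 107 101  97  84  62  39  31  30  33  33  33  34  33  32
280  33  32  33  34  34  33  33  32  31  31  35  39  37  42  47  48  47  44  39  37  35  32  30  32  33  32  32  33  32  33  32
281  32  34  32  33  33  33  32  33  33  33  31  31  31  30  32  30  30  32  31  31  32  33  33  34  33  33  33  35  32  33  32
282  32  34  33  33  33  33  32  33  33  32  32  34  31  32  33  32  34  32  32  33  32  34  33  33  33  33  33  32  33  33  33
283  34  34  33  33  33  34  34  33  33  32  32  33  34  33  33  33  33  33  33  32  34  34  33  34  33  33  33  33  32  33  33
small in scene [357.46021652 265.70031701]
```

Emit:
move_arm:
  targets:
    - [0.5,-2,0,0,0,0,0.8]
    - [1.5,-6,0,0,0,0,0.8]
    - [2.7,-11,0,0,0,0,0.8]
    - [3.7,-15,0,0,0,0,0.8]
    - [4.2,-17.4,1,0,0,0,0.8]
    - [4.2,-18,4,0,0,0,0.8]
    - [4.2,-18,7.5,0,0,0,0.8]
    - [4.2,-18,10,0,0,0,0.8]
    - [4.2,-18,11.2,0,0,0,0.8]
    - [4.2,-18,11.54,0,0,0,0.8]
    - [4.2,-18,11.54,0,0,0,0.75]
    - [4.2,-18,11.54,0,0,0,0.7]
    - [4.2,-18,11.54,0,0,0,0.65]
    - [4.2,-18,11.54,0,0,0,0.6]
    - [4.2,-18,11.54,0,0,0,0.55]
    - [4.2,-18,11.54,0,0,0,0.4]
    - [4.2,-18,11.54,0,0,0,0.4]
    - [4.2,-18,11.54,0,0,0,0.4]

```text
time: 26.78
eef_pos: [0.4503, -0.03, -0.0152]
orientation: [[1.0, 0.0, 0.0], [0.0, -1.0, -0.0], [0.0, 0.0, -1.0]]
contact_force: [-1.4, -1.3, 1.3]
width: 0.0488
gripper_force: 30.0
```

Emit:
move_arm:
  targets:
    - [0,0,-0.3,0,0,0,0.4]
    - [0,0,-1.2,0,0,0,0.4]
    - [0,0,-3.5,0,0,0,0.4]
    - [0.2,-1.5,-5.5,0,0,0,0.4]
    - [0.5,-4.5,-6,0,0,0,0.4]
    - [1,-8.5,-6,0,0,0,0.4]
    - [1.5,-13,-6,0,0,0,0.4]
    - [2,-17.5,-6,0,0,0,0.4]
    - [2.5,-22,-6,0,0,0,0.4]
    - [3,-26.5,-6,0,0,0,0.4]
    - [3.5,-30.5,-6,0,0,0,0.4]
    - [3.75,-33.3,-5.5,0,0,0,0.4]
    - [3.85,-34.6,-4,0,0,0,0.4]
    - [3.85,-34.9,-2.5,0,0,0,0.4]
    - [3.85,-34.9,-1,0,0,0,0.4]
    - [3.85,-34.9,0,0,0,0,0.4]
    - [3.85,-34.9,0.3,0,0,0,0.4]
    - [3.85,-34.9,0.4,0,0,0,0.4]
    - [3.85,-34.9,0.4,0,0,0,0.4]

```text
time: 29.15
eef_pos: [0.4891, 0.3193, -0.0188]
orientation: [[1.0, -0.0, 0.001], [-0.0, -1.0, 0.0], [0.001, -0.0, -1.0]]
contact_force: [0.3, 0.9, -1.9]
width: 0.0491
gripper_force: 30.0
```

Emit:
move_arm:
  targets:
    - [0,0,0.05,0,0,0,0.4]
    - [0,0,0.05,0,0,0,0.4]

```text
time: 29.4
eef_pos: [0.4888, 0.3193, -0.0195]
orientation: [[1.0, 0.0, 0.0], [0.0, -1.0, 0.0], [0.0, -0.0, -1.0]]
contact_force: [0.6, -0.1, -1.3]
width: 0.0488
gripper_force: 30.0
```

Emit:
move_arm:
  targets:
    - [0,0,0.05,0,0,0,0.4]
    - [0,0,0.05,0,0,0,0.4]
    - [0,0,0.05,0,0,0,0.4]

```text
time: 29.78
eef_pos: [0.4887, 0.3193, -0.0201]
orientation: [[1.0, 0.0, 0.0], [0.0, -1.0, 0.0], [0.0, -0.0, -1.0]]
contact_force: [-0.8, 0.3, 0.5]
width: 0.0495
gripper_force: 30.0
```

Emit:
move_arm:
  targets:
    - [0,0,0.03,0,0,0,0.5]
    - [0,0,0.03,0,0,0,0.6]
    - [0,0,0.03,0,0,0,0.65]
    - [0,0,0,0,0,0,0.65]
    - [0,0,-1,0,0,0,0.65]
    - [0,0,-4,0,0,0,0.7]
    - [0,0.5,-8,0,0,0,0.85]
    - [-1.5,3,-10,0,0,0,0.9]
    - [-3,7,-11,0,0,0,0.95]
    - [-4.5,11.5,-11,0,0,0,0.95]
    - [-6,15,-11,0,0,0,0.95]
    - [-6,16.5,-11,0,0,0,0.95]
    - [-6,17,-11,0,0,0,0.95]
    - [-6,17,-11,0,0,0,0.95]

```text
time: 31.52
eef_pos: [0.4293, 0.1496, 0.09]
orientation: [[1.0, -0.0, 0.001], [-0.0, -1.0, 0.0], [0.001, -0.0, -1.0]]
contact_force: [0.2, -0.4, -0.2]
width: 0.0885
gripper_force: 0.0
```

```bash
python3 - <<'E'
from h import *
t=ctrl.grab_frame("top");s=ctrl.grab_frame("scene")
a=cv2.resize(t[240:282,184:226],(400,400),interpolation=cv2.INTER_CUBIC)
b=cv2.resize(s[285:325,220:262],(400,400),interpolation=cv2.INTER_CUBIC)
c=cv2.resize(s[215:275,400:460],(400,200),interpolation=cv2.INTER_CUBIC)
d=cv2.resize(t[230:300,330:500],(400,200),interpolation=cv2.INTER_CUBIC)
cv2.imwrite("pics/j.png",np.vstack([np.hstack([a,b]),np.hstack([c,d])])[:,:,::-1])
for z in(.008,.018):print(proj("top",(.4863,.3178,z)))
g=t[244:278,188:222].min(2)
for i,r in enumerate(g): print(244+i,' '.join('%3d'%v for v in r))
for b in blobs(t,(325,255,375,300)): print("large",np.round(b,2),onz("top",b[:2],.013))
for b in blobs(t,(455,235,500,280)): print("Lstand",np.round(b,2),onz("top",b[:2],.008))
E
```

```text
[204.40902733 260.89111309]
[203.37092567 260.75811117]
244  50  52  52  53  52  52  52  53  54  55  55  55  52  54  54  53  55  53  54  55  54  54  55  54  55  55  55  56  54  54  57  56  56  56
245  52  53  50  54  53  54  50  53  54  52  52  54  52  51  49  47  48  47  49  51  51  51  54  55  55  57  57  55  57  58  55  57  56  57
246  53  53  54  55  54  51  55  55  53  55  50  46  42  39  45  59  63  61  54  46  41  41  45  50  52  53  56  56  55  57  57  56  56  56
247  53  54  53  51  56  55  55  53  50  46  41  52  88 121 148 184 198 193 178 148 126 104  74  45  44  51  54  57  58  54  56  56  56  56
248  53  54  53  54  52  54  50  48  42  50  93 171 255 255 255 255 255 255 255 255 255 255 227 121  64  44  50  54  58  57  57  56  59  56
249  56  54  52  56  54  51  47  44  88 168 255 255 255 255 249 231 230 252 255 255 255 255 255 255 207 101  46  47  55  58  57  56  58  56
250  53  53  53  55  52  46  44 116 249 255 255 255 255 254 252 251 252 253 252 239 230 253 255 255 255 255 131  48  46  54  59  58  57  60
251  55  55  54  51  47  46 111 245 255 255 255 251 251 252 252 
[... 3178 characters left out ...]
5 169 125  86  86 132 174 178 179 181 180 181 181 184 186 185 187 187 190 190 192 192 195 194 195 196 197 198 199 199
275 151 186 186 187 188 173 127  85  91 136 178 184 186 185 186 187 188 190 189 192 192 192 193 195 196 197 197 196 198 200 201 202 202 203
276 156 190 189 191 193 177 128  85  93 144 186 189 186 190 190 191 192 194 195 195 196 197 196 197 200 200 202 203 204 203 204 205 205 205
277 171 194 194 196 197 178 126  82  95 147 189 193 193 194 194 195 197 197 197 198 200 202 202 203 204 204 204 207 205 208 207 208 210 210
large [350.89 278.32  28.08  28.11  60.71] [ 0.44510261 -0.02971602  0.013     ]
Lstand [475.03 256.73  34.37  35.1  131.04] [ 0.49608712 -0.32407009  0.008     ]
```

View pics/j.png

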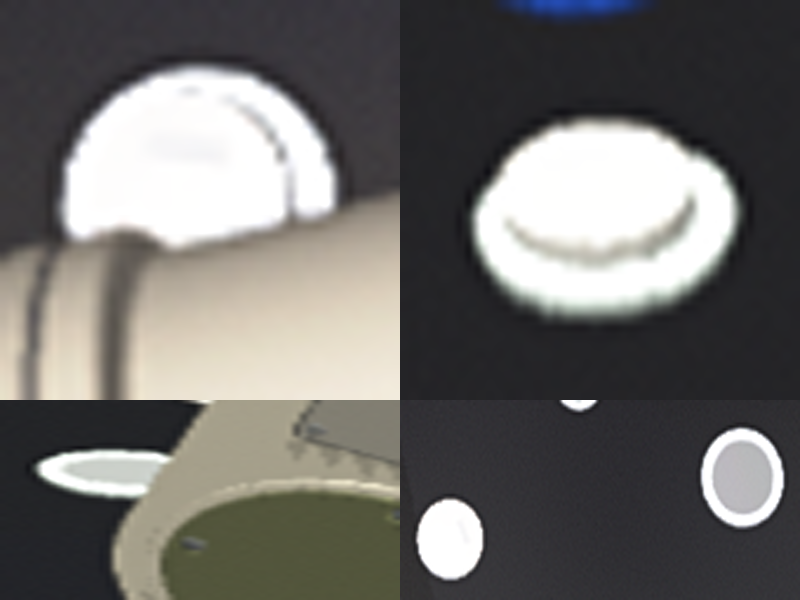

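The small block sits about 2–3 mm off towards the upper left, in both views, and the arm half covers it from above. I'll move the arm aside for a clear look before mending.

Emit:
move_arm:
  targets:
    - [0,2,0,0,0,0,0.8]
    - [0,5,0,0,0,0,0.8]
    - [0,8,0,0,0,0,0.8]
    - [0,9.5,0,0,0,0,0.8]
    - [0,10,0,0,0,0,0.8]

```text
time: 32.25
eef_pos: [0.4288, 0.0491, 0.0896]
orientation: [[1.0, -0.001, -0.0], [-0.001, -1.0, 0.0], [-0.0, -0.0, -1.0]]
contact_force: [-0.2, 0.6, -0.1]
width: 0.0744
gripper_force: 0.0
```

```bash
cat > m.py <<'E'
from h import *
def shot(n,k=6): return np.mean([ctrl.grab_frame(n).astype(float) for _ in range(k)],0)
def arc(im,c,r0,r1,angs):
    "darkest point along radial lines (subpixel)"
    g=cv2.GaussianBlur(im.min(2).astype(np.float32),(0,0),.6); out=[]
    for a in angs:
        r=np.arange(r0,r1,.1); x=c[0]+r*np.cos(a); y=c[1]-r*np.sin(a)
        v=cv2.remap(g,x.astype(np.float32)[None],y.astype(np.float32)[None],cv2.INTER_CUBIC)[0]
        i=v.argmin(); out.append((np.degrees(a),r[i],v[i],x[i],y[i]))
    return np.array(out)
E
python3 - <<'E'
from m import *
t=shot("top",2);s=shot("scene",2)
c=np.array([204.1,260.85])
o=arc(t,c,8.5,12.8,np.radians(np.arange(-180,180,20)))
print(np.round(o,2))
for b in blobs(t,(180,240,228,285)): print("Sstand",np.round(b,2))
for b in blobs(s,(215,285,265,330),60): print("Sstand scene",np.round(b,2))
c=proj("scene",(.4863,.3178,.008));print(c)
g=s[290:322,222:258].min(2).astype(int)
for i,r in enumerate(g): print(290+i,' '.join('%3d'%v for v in r))
E
```

```text
[[-180.     12.8   250.28  191.3   260.85]
 [-160.     12.8   251.94  192.07  265.23]
 [-140.     12.8   250.36  194.29  269.08]
 [-120.     12.8   250.99  197.7   271.94]
 [-100.     10.2   251.81  202.33  270.9 ]
 [ -80.      9.5   235.45  205.75  270.21]
 [ -60.      9.4   218.62  208.8   268.99]
 [ -40.      9.4   211.72  211.3   266.89]
 [ -20.      9.5   202.39  213.03  264.1 ]
 [   0.      9.9   209.28  214.    260.85]
 [  20.     10.3   234.24  213.78  257.33]
 [  40.     10.5   209.31  212.14  254.1 ]
 [  60.     11.    222.62  209.6   251.32]
 [  80.     12.8   251.52  206.32  248.24]
 [ 100.     12.8   248.16  201.88  248.24]
 [ 120.     12.8   242.64  197.7   249.76]
 [ 140.     12.8   249.54  194.29  252.62]
 [ 160.     12.8   245.49  192.07  256.47]]
Sstand [204.36 260.85  28.48  28.85  33.37]
Sstand scene [240.98 306.58  20.2   28.05  85.2 ]
[241.04571363 305.95805299]
290  35  35  35  36  36  36  36  36  35  35  35  36  35  36  36  36  36  36  36  35  36  37  36  37  35  36  36  36  36  36  36  36  36  36  36  35
291  36  36  36  36  36  36  37  35  35  36  37  36  36
[... 3832 characters left out ...]
  35  35  33  34  39  36  40  40  40  45  40  38  39  37  36  33  33  34  35  35  36  35  36  36  36  36  36
318  36  35  37  37  36  36  36  35  36  35  35  35  34  35  34  34  33  34  34  34  34  34  34  36  35  35  36  36  36  35  35  36  36  35  36  36
319  36  36  36  35  36  36  36  37  36  36  36  36  35  36  36  35  36  36  36  35  36  35  36  35  36  35  36  35  36  36  36  35  36  35  35  36
320  35  35  36  36  36  36  35  35  36  36  36  36  36  36  36  35  36  36  36  35  36  36  35  36  36  36  36  35  35  35  36  35  36  36  36  36
321  36  36  36  35  36  35  35  36  36  36  36  36  36  36  36  35  36  36  37  35  36  36  36  36  36  36  36  36  36  35  36  36  36  36  36  35
```

Measured from the wall line, the small block is off by about +2 mm in x and +0.5–1 mm in y. I'll regrip it, lift 1.5 mm, shift it back and set it down.

Emit:
move_arm:
  targets:
    - [0.5,-2,0,0,0,0,0.75]
    - [1.3,-6,0,0,0,0,0.7]
    - [2.3,-10.5,0,0,0,0,0.7]
    - [3.3,-15,0,0,0,0,0.7]
    - [4.3,-19.5,0,0,0,0,0.7]
    - [5.3,-23.5,0,0,0,0,0.7]
    - [5.9,-26.2,1,0,0,0,0.7]
    - [6,-27,4,0,0,0,0.7]
    - [6,-27,7,0,0,0,0.7]
    - [6,-27,9.5,0,0,0,0.7]
    - [6,-27,10.6,0,0,0,0.7]
    - [6,-27,10.86,0,0,0,0.65]
    - [6,-27,10.86,0,0,0,0.62]
    - [6,-27,10.86,0,0,0,0.59]
    - [6,-27,10.86,0,0,0,0.56]
    - [6,-27,10.86,0,0,0,0.4]
    - [6,-27,10.86,0,0,0,0.4]
    - [6,-27,10.86,0,0,0,0.4]

```text
time: 34.7
eef_pos: [0.4891, 0.3193, -0.0184]
orientation: [[1.0, 0.0, 0.001], [0.0, -1.0, 0.0], [0.001, -0.0, -1.0]]
contact_force: [-0.4, -1.0, 5.0]
width: 0.0491
gripper_force: 30.0
```

Emit:
move_arm:
  targets:
    - [0,0,-0.1,0,0,0,0.4]
    - [0,0,-0.2,0,0,0,0.4]
    - [-0.1,0.03,-0.2,0,0,0,0.4]
    - [-0.22,0.06,-0.2,0,0,0,0.4]
    - [-0.22,0.06,-0.2,0,0,0,0.4]
    - [-0.22,0.06,-0.1,0,0,0,0.4]
    - [-0.22,0.06,-0.02,0,0,0,0.4]
    - [-0.22,0.06,0.02,0,0,0,0.4]
    - [-0.22,0.06,0.02,0,0,0,0.4]

```text
time: 35.83
eef_pos: [0.4866, 0.3186, -0.0184]
orientation: [[1.0, 0.0, 0.0], [0.0, -1.0, 0.0], [0.0, -0.0, -1.0]]
contact_force: [-3.3, -1.4, 6.8]
width: 0.0488
gripper_force: 30.0
```

Emit:
move_arm:
  targets:
    - [0,0,0,0,0,0,0.5]
    - [0,0,0,0,0,0,0.6]
    - [0,0,0,0,0,0,0.65]
    - [0,0,-1,0,0,0,0.65]
    - [0,0,-4,0,0,0,0.7]
    - [0,0.5,-8,0,0,0,0.85]
    - [-0.3,3,-10,0,0,0,0.95]
    - [-0.8,7,-10,0,0,0,1]
    - [-1.3,11.5,-10,0,0,0,1]
    - [-1.8,16,-10,0,0,0,1]
    - [-2.3,20.5,-10,0,0,0,1]
    - [-2.8,25,-10,0,0,0,1]
    - [-3.3,29,-10,0,0,0,1]
    - [-3.7,32.5,-10,0,0,0,1]
    - [-4,34.3,-10,0,0,0,1]
    - [-4,34.7,-10,0,0,0,1]
    - [-4,34.7,-10,0,0,0,1]

```text
time: 37.95
eef_pos: [0.4467, -0.0282, 0.0812]
orientation: [[1.0, -0.0, 0.001], [-0.0, -1.0, 0.0], [0.001, -0.0, -1.0]]
contact_force: [0.0, -0.2, -0.5]
width: 0.093
gripper_force: 0.0
```

```bash
python3 - <<'E'
from m import *
t=shot("top",2);s=shot("scene",2)
o=arc(t,(203.9,260.8),8.5,12.8,np.radians(np.arange(-80,81,20)));print(np.round(o[:,:3],2))
g=s[296:318,224:256].min(2).astype(int)
for i,r in enumerate(g): print(296+i,' '.join('%3d'%v for v in r))
for b in blobs(s,(400,215,470,270)): print(np.round(b,1))
E
```

```text
[[-80.    10.4  244.85]
 [-60.    10.3  247.71]
 [-40.    10.2  239.23]
 [-20.    10.2  237.69]
 [  0.    10.1  187.37]
 [ 20.    10.3  233.28]
 [ 40.    10.4  213.76]
 [ 60.    10.5  212.73]
 [ 80.    12.8  250.71]]
296  35  36  35  36  35  36  36  35  35  35  34  34  33  30  29  28  28  34  34  33  27  27  29  32  34  35  36  35  35  36  35  37
297  36  35  35  35  36  35  35  35  35  34  29  28  42  54  74  96 102 122 124 120 102 106  76  40  29  31  34  36  36  36  36  37
298  35  36  36  36  37  36  37  35  32  30  60 121 154 187 239 255 255 255 255 255 255 255 242 143  78  39  30  32  34  36  36  36
299  36  36  36  35  35  36  35  32  29  68 202 255 255 255 255 255 255 255 255 255 255 255 255 255 238 143  50  26  30  33  35  35
300  36  35  36  36  36  35  32  33  83 186 255 255 255 255 254 254 254 254 253 253 255 255 255 255 255 255 169 129  50  29  32  34
301  36  36  36  36  34  31  27  79 235 255 255 255 254 253 254 254 254 254 254 254 254 254 254 255 255 255 255 255 200  73  32  33
302  36  36  36  35  30  34  98 183 255 255 255 254 254 254 254 254 254 254 254 254 254 254
[... 1384 characters left out ...]
  38  99 175 234 255 255 255 255 255 255 255 255 255 255 255 255 255 253 253 249 201 159  80  39  33  35  36
314  36  36  36  36  35  33  46  86 146 180 209 240 247 253 255 255 255 255 255 246 247 225 186 189 171 110  66  36  33  34  36  36
315  35  36  36  35  35  34  33  39  72  85 124 178 176 202 208 210 204 203 201 182 176 151 110  99  78  43  33  33  35  35  36  36
316  35  36  35  36  37  36  35  34  36  36  52  91  86 109 110 113 113 107 105 100  87  67  47  39  35  34  34  35  35  35  36  35
317  37  35  36  35  36  35  36  36  35  33  33  39  36  40  39  41  46  40  37  39  37  34  34  34  35  35  36  35  35  36  36  35
[465.8 262.    7.2  32.5  10. ]
[435.3 227.4  68.7  92.3 167.1]
```

The small block is now centred to within about 0.5 mm (wall radii 10.1–10.5 px all round). Next is the large block.

Emit:
move_arm:
  targets:
    - [0,0,1.5,0,0,0,1]
    - [0,0,4.5,0,0,0,1]
    - [0,0,7.5,0,0,0,1]
    - [0,0,9.5,0,0,0,1]
    - [0,0,10.5,0,0,0,1]
    - [0,0,10.8,0,0,0,1]
    - [0,0,10.85,0,0,0,0.9]
    - [0,0,10.85,0,0,0,0.8]
    - [0,0,10.85,0,0,0,0.75]
    - [0,0,10.85,0,0,0,0.7]
    - [0,0,10.85,0,0,0,0.6]
    - [0,0,10.85,0,0,0,0.5]
    - [0,0,10.85,0,0,0,0.5]

```text
time: 39.78
eef_pos: [0.4468, -0.0288, -0.0273]
orientation: [[1.0, 0.0, 0.001], [0.0, -1.0, -0.001], [0.001, 0.001, -1.0]]
contact_force: [-1.7, -4.0, 5.5]
width: 0.0633
gripper_force: 30.0
```

Emit:
move_arm:
  targets:
    - [0,0,-0.3,0,0,0,0.5]
    - [0,0,-1.2,0,0,0,0.5]
    - [0,0,-3.5,0,0,0,0.5]
    - [0.3,1.5,-5.5,0,0,0,0.5]
    - [0.8,4.5,-6.5,0,0,0,0.5]
    - [1.5,8.5,-6.5,0,0,0,0.5]
    - [2.2,12.5,-6.5,0,0,0,0.5]
    - [2.9,16.5,-6.5,0,0,0,0.5]
    - [3.6,20.5,-6.5,0,0,0,0.5]
    - [4.3,24.5,-6.5,0,0,0,0.5]
    - [4.8,27.5,-6.5,0,0,0,0.5]
    - [5.1,29.2,-5.5,0,0,0,0.5]
    - [5.1,29.44,-4,0,0,0,0.5]
    - [5.1,29.44,-2.5,0,0,0,0.5]
    - [5.1,29.44,-1.5,0,0,0,0.5]
    - [5.1,29.44,-1.1,0,0,0,0.5]
    - [5.1,29.44,-1,0,0,0,0.5]
    - [5.1,29.44,-1,0,0,0,0.5]

```text
time: 42.02
eef_pos: [0.4979, -0.323, -0.0171]
orientation: [[1.0, 0.0, 0.001], [0.0, -1.0, -0.001], [0.001, 0.001, -1.0]]
contact_force: [0.3, 0.1, -3.9]
width: 0.0631
gripper_force: 30.0
```

Emit:
move_arm:
  targets:
    - [0,0,0.05,0,0,0,0.5]
    - [0,0,0.1,0,0,0,0.5]
    - [0,0,0.1,0,0,0,0.5]

```text
time: 42.4
eef_pos: [0.4975, -0.3229, -0.0186]
orientation: [[1.0, 0.0, 0.0], [0.0, -1.0, -0.0], [0.0, 0.0, -1.0]]
contact_force: [0.2, 0.1, -3.7]
width: 0.0633
gripper_force: 30.0
```

Emit:
move_arm:
  targets:
    - [0,0,0.05,0,0,0,0.5]
    - [0,0,0.07,0,0,0,0.5]
    - [0,0,0.07,0,0,0,0.5]

```text
time: 42.78
eef_pos: [0.4975, -0.3229, -0.0192]
orientation: [[1.0, 0.0, 0.0], [0.0, -1.0, -0.0], [0.0, 0.0, -1.0]]
contact_force: [-1.1, 0.4, -1.5]
width: 0.0635
gripper_force: 30.0
```

Emit:
move_arm:
  targets:
    - [0,0,0.04,0,0,0,0.5]
    - [0,0,0.04,0,0,0,0.5]

```text
time: 43.02
eef_pos: [0.4976, -0.3229, -0.0192]
orientation: [[1.0, 0.0, 0.0], [0.0, -1.0, -0.0], [0.0, 0.0, -1.0]]
contact_force: [-3.5, 2.5, 6.3]
width: 0.0634
gripper_force: 30.0
```

Emit:
move_arm:
  targets:
    - [0,0,0,0,0,0,0.75]
    - [0,0,0,0,0,0,0.85]
    - [0,0,0,0,0,0,0.9]
    - [0,0,-1,0,0,0,0.9]
    - [0,0,-4,0,0,0,0.9]
    - [0,-1,-8,0,0,0,0.9]
    - [-1,-4,-10,0,0,0,0.9]
    - [-2,-8,-10,0,0,0,0.9]
    - [-3,-12.5,-10,0,0,0,0.9]
    - [-4,-17,-10,0,0,0,0.9]
    - [-5,-21,-10,0,0,0,0.9]
    - [-5.7,-25,-10,0,0,0,0.9]
    - [-5.7,-27,-10,0,0,0,0.9]
    - [-5.7,-27.5,-10,0,0,0,0.9]
    - [-5.7,-27.5,-10,0,0,0,0.9]

```text
time: 44.9
eef_pos: [0.4408, -0.0481, 0.0807]
orientation: [[1.0, 0.001, 0.001], [0.001, -1.0, -0.0], [0.001, 0.0, -1.0]]
contact_force: [-0.3, 0.4, 0.1]
width: 0.0836
gripper_force: 0.0
```

```bash
python3 - <<'E'
from m import *
t=shot("top",4);s=shot("scene",1)
for z in(.008,.0145,.021): print(z,proj("top",(.4961,-.3240,z)))
c=proj("top",(.4961,-.3240,.0145))
print(np.round(arc(t,c,11.5,16,np.radians(np.arange(0,360,20)))[:,:3],2))
for b in blobs(t,(455,235,500,280)): print("Lstand",np.round(b,2))
g=t[236:278,454:498].min(2).astype(int)
for i,r in enumerate(g[::2]): print(236+2*i,' '.join('%3d'%v for v in r))
c2=proj("top",(.5767,-.1606,.0185)); print(c2)
a=cv2.resize(t[232:282,450:500].astype(np.uint8),(400,400),interpolation=cv2.INTER_CUBIC)
b=cv2.resize(t[140:320,150:410].astype(np.uint8),(400,400))
cv2.imwrite("pics/k.png",np.hstack([a,b])[:,:,::-1])
E
```

```text
0.008 [474.99784045 256.72345529]
0.0145 [475.85203733 256.61339568]
0.021 [476.71594497 256.50208488]
[[  0.    15.9  236.29]
 [ 20.    15.9  233.58]
 [ 40.    15.9  220.86]
 [ 60.    15.9  224.18]
 [ 80.    15.9  235.98]
 [100.    13.8  242.16]
 [120.    13.8  232.66]
 [140.    14.1  214.82]
 [160.    14.   217.48]
 [180.    13.8  209.72]
 [200.    13.8  225.28]
 [220.    13.9  221.47]
 [240.    13.7  235.26]
 [260.    13.6  241.56]
 [280.    15.9  246.33]
 [300.    15.9  246.22]
 [320.    15.9  244.65]
 [340.    15.9  244.26]]
Lstand [474.95 256.72  34.51  35.23 117.46]
236  54  54  54  55  53  55  55  53  55  55  56  55  54  54  55  54  54  56  54  55  55  54  55  55  54  55  55  55  55  55  55  55  54  54  54  54  54  54  55  53  54  54  54  54
238  55  55  56  54  54  55  55  56  54  55  55  54  56  54  55  54  52  49  48  45  44  44  45  45  49  51  52  53  55  55  56  54  55  55  55  56  54  54  55  54  55  54  56  54
240  55  56  55  56  55  56  55  55  56  54  55  52  48  42  53  92 124 154 196 240 255 255 241 224 181 137 109  75  44  44  50  53  55  54  55  55  54  56  54 
[... 2587 characters left out ...]
 238 255 255 255 255 255 255 247 235 233 248 254 254 254 252 254 255 255 255 255 255 216  96  52  53  59  60  59  61  60  60  59  59
272  64  63  63  62  63  63  64  62  63  61  56  54  71 126 200 255 255 255 255 255 255 255 255 255 255 255 255 255 237 161  94  58  53  55  58  60  62  61  60  60  60  60  60  60
274  63  64  64  64  64  62  63  62  62  63  63  61  61  57  55  54  60  76 108 136 142 143 143 128 103  90  68  58  53  54  57  60  60  61  61  61  61  60  61  60  60  60  59  59
276  64  64  64  63  64  64  63  64  63  62  63  62  63  63  63  62  61  60  60  58  58  58  58  59  60  60  61  61  62  62  62  62  61  62  60  61  61  60  62  61  59  60  61  60
[406.19544792 222.43673324]
```

View pics/k.png

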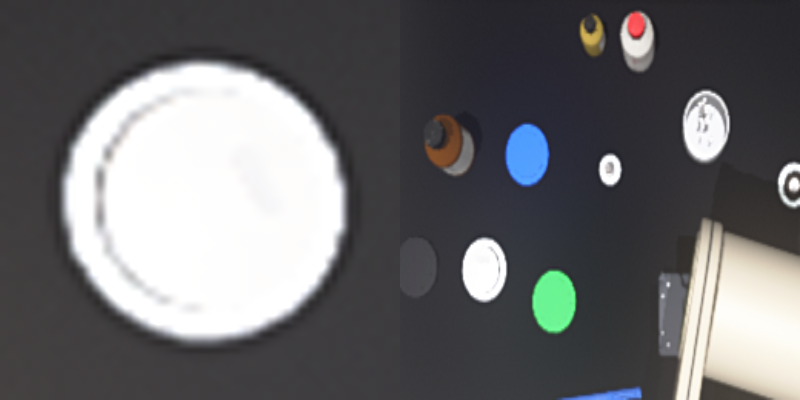

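The large block is centred (wall radii 13.6–14.1 px, symmetric). The jar and bottle have not moved, and the arm is clear of everything. Handing in.

```bash
python3 -c "
from workcell import ctrl
print(ctrl.hand_in())"
```

```text
the job is handed in; nothing more can be done
None
```

I handed the job in at about 45 s, with all four pieces upright on their own stands in top-down order and the jar and bottle unmoved: the indenter and both blocks measure centred to within about 1 mm, the specimen mount about 1.7 mm off-centre.

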